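# Vent and unscrew the storage jar, hold its cap ready above

### The job

Open the blue storage jar that stands braced in the wooden block: first press the orange vent button on its cap fully down to its stop, then grip the cap and unscrew it anticlockwise until the thread lets go, leaving the jar seated in its block. Lift the cap off and finish still holding it level in the gripper, a few centimetres above the open mouth and clear of the jar; do not let go. Leave the bell, the cup and the tin where they are.

Things in the scene. Friction and masses are not known exactly. Their poses are not given: they have to be found in the camera images.
- jar_block: wooden block screwed to the counter, 100x100x47 mm, with a square pocket 67x67 mm, 35 mm deep (floor 12 mm above the counter) in which the jar's base stands with about 1.5 mm play all round, so the jar cannot turn more than a few degrees. Origin: centre of the underside; z up.
- jar: blue storage jar, loose in the block, about 0.5 kg: square body 64x64 mm, 74 mm tall, then a round neck of 44 mm diameter with a three-start thread, rim 102 mm up. Origin: centre of the underside; z up. It lifts out of the block if the cap is pulled up while still threaded.
- jar_mouth (a point): centre of the jar's mouth rim, 102 mm above the jar's origin. On the rim a black rubber seal ring springs up by at most 4 mm (top at most 7 mm above this point) and presses the tight cap up with about 18 N. A black stopper inside the mouth makes the cap stiff to turn until the thread is free.
- cap: round steel screw cap, 60 mm diameter, 20 mm tall, ribbed skirt, about 0.1 kg. Origin: centre of the lower rim; z up, top face at z = 20 mm. Screwed tight, its origin is 88 mm above the jar's and its yaw 0 to 0.03 rad more than the jar's. 12 mm of free height lie between its lower rim and the jar's shoulder.
- cap_dot (a point): orange dot on the cap's top, 23.5 mm from its centre in its +x. Unscrewing is anticlockwise from above (cap yaw grows), takes 0.3 to 0.6 N m until free and raises the cap 2.5 mm. The cap is free when its yaw exceeds the jar's by 0.9 rad; at about 1.6 rad its lugs meet the next stop; 1.25 rad is the middle.
- vent_button (a joint): orange spring button in the middle of the cap's top, 20 mm diameter, standing 8 mm proud: 0 = up, 0.005 m = fully down on its stop, which takes about 6 N.
- button_top (a point): centre of the button's top face (moves with the button).
- service_bell: silver counter bell, 80 mm diameter, 54 mm tall; a bystander, leave it alone. Origin: centre of the underside.
- espresso_cup: green and white espresso cup, 64x89x48 mm; a bystander, leave it alone. Origin: underside.
- tin_mints: flat red and cream tin, 60x92x23 mm; a bystander, leave it alone. Origin: centre of the underside.
Things that resemble listed ones, but are neither listed nor needed, are in the scene too. Leave any turquoise look-alike of the cap alone.

How it is judged:
By the outcome, as a careful person would: the job done as asked, in the order asked, and still so for the second after the job is handed in, while the arm keeps its last pose, push and grip.
It also fails if it takes over 42 s, if anything falls off the work surface, if the arm or the gripper's body presses on something with over 40 N, if the wrist force passes 120 N, or if a joint passes its speed limit or range.

### The arm

A 6-joint arm with a two-finger parallel gripper is mounted at the origin on a cart in front of the work surface, level with it; the furniture and walls round the work are solid. World frame = base frame: x ahead of the robot, y to its left, z up, the work surface at z = 0. Lengths are in mm, angles in rad, forces in N, time in s.
With the tool pointing down it reaches from about 275 to 825 mm from the base axis. Payload 5.2 kg.
Tool frame: the origin (TCP) lies at the very end of the fingers, on their centre line; the grasp point (between the pads) lies 19 mm behind it; z points along the fingers, y is the direction in which the jaws open and shut (so a half turn about z gives the same grasp; the last joint's range is limited). The gripper opens to 93 mm and grips with 3 to 60 N. Pads are 15 mm wide; open, the fingers measure 128 mm over their backs; the gripper's body (75 mm by 188 mm) begins 65 mm behind the grasp point.
Start: joints at [-1.508, 0.259, 1.535, -0, 1.348, -0.203], TCP at [144.496, -530.684, 218.653] pointing down, gripper open.
Joint ranges: [-3.14, 3.14], [-0.91, 2.08], [0.19, 2.58], [-1.22, 4.36], [0.22, 2.71], [-3.12, 3.12]. Speed limits (rad/s): [2.57, 2.57, 3.14, 3.14, 3.14, 3.14].

### API

Orientations are given as [roll, pitch, yaw] about the fixed x, y, z axes, in that order (R = Rz(yaw) Ry(pitch) Rx(roll)).
In Python, from bench import robot gives the robot as it stands. The module is installed in compiled form; this text tells all that it offers. Calls block until the motion is done:
- robot.move_ptp(position, orientation): joint-space move of the TCP to a pose.
- robot.move_linear(position, ori=None, speed=150, f_stop=None): straight line of the TCP; ori=None keeps the orientation; speed is the mean speed in mm/s. With f_stop (N) it stops when the force on the tool has changed by that much, and returns True; else False.
- robot.move_j(angles): joint-space move.
- robot.move_gripper(opening): opening from 0.0 (shut) to 1.0 (fully open); the grip force is fixed at half the most; returns when the fingers have stopped.
- robot.sleep(seconds).
- robot.inverse_kinematics(position, orientation): joint angles nearest the present ones, or None.
- robot.get_image(name): name is "side" or "top"; returns a dict with "img" (384x512x3 uint8, blue, green, red), "fovy" (degrees; the focal length in pixels is half the picture's height over the tangent of half this angle, whatever the lens; pixels are square), "cx", "cy" (the principal point, pixels), "k1" (the pictures are not rectified: a ray, as slopes to the right and down, at radius r is drawn at 1 + k1 r^2 times it, then the intrinsics apply), "eye" and "orientation" of the camera in the world. Camera axes: x right, y down, z forward; pixel columns grow to the right and rows downward; lengths in mm; the calibration is good to about 2 mm. A picture is of the moment at which its call begins. There is no depth.
A pose or a line that the arm cannot do raises robot.MotionError and nothing moves.
- robot.hand_in(): hands the job in, once; it reports no verdict.
Readings, each from a call of its own:
- robot.current_t(): time.
- robot.current_qpos(): joint angles.
- robot.current_joint_vel(): joint speeds.
- robot.current_joint_efforts(): joint torques, N m.
- robot.current_tcp_pos(): TCP position.
- robot.current_eef_rot(): TCP orientation.
- robot.current_contact_force(): force on the tool from outside, world axes, zero at the start.
- robot.current_ft_torque(): the same for the moment, N m.
- robot.current_gripper_width(): opening from 0.0 (shut) to 1.0 (fully open).
Only numpy, scipy, OpenCV 4.12 (cv2) and the standard library are available. Lean on these libraries where they do the work, as an engineer would, in place of code of your own. Each camera call takes 0.05 s, during which the arm holds its last target. There are 200 camera calls.

## Working session

There is one attempt and no reset: what is moved stays moved. The work goes in short steps, each a Python script; the robot and the scene stay as the last script left them, time stands still between calls to the robot, and variables do not carry over. Pictures are saved under pics/ and viewed, about 8 in all and at most 12, crops included, and the job is handed in when it is done.

```bash
mkdir -p pics; cat > h.py <<'E'
from bench import robot
import numpy as np, cv2, json
from scipy.spatial.transform import Rotation as R
def snap(name,fn):
    d=robot.get_image(name); cv2.imwrite(f'pics/{fn}.png',d['img'])
    np.save(f'pics/{fn}.npy',d,allow_pickle=True); return d
def load(fn): return np.load(f'pics/{fn}.npy',allow_pickle=True).item()
def KD(d):
    h=d['img'].shape[0]; f=h/2/np.tan(np.radians(d['fovy'])/2)
    return np.array([[f,0,d['cx']],[0,f,d['cy']],[0,0,1.]]),np.array([d['k1'],0,0,0.])
def rot(d):
    o=np.array(d['orientation'],float)
    return o if o.shape==(3,3) else R.from_euler('xyz',o).as_matrix()
def proj(d,P):
    K,D=KD(d); M=rot(d).T
    return cv2.projectPoints(np.atleast_2d(np.array(P,float)),cv2.Rodrigues(M)[0],-M@np.array(d['eye'],float),K,D)[0][:,0]
def ray(d,uv):
    K,D=KD(d); s=cv2.undistortPoints(np.array([[uv]],float),K,D)[0,0]
    return np.array(d['eye'],float),rot(d)@np.array([s[0],s[1],1.])
def atz(d,uv,z):
    e,r=ray(d,uv); return e+r*(z-e[2])/r[2]
def tri(l):
    A=np.zeros((3,3));b=np.zeros(3)
    for d,uv in l:
        e,r=ray(d,uv); r/=np.linalg.norm(r); Q=np.eye(3)-np.outer(r,r); A+=Q;b+=Q@e
    return np.linalg.solve(A,b)
E
python3 - <<'E'
from h import *
for n in('side','top'):
    d=snap(n,n+'0'); print(n,{k:v for k,v in d.items() if k!='img'})
print(robot.current_t(),robot.current_eef_rot(),robot.current_contact_force())
E
```

```text
side {'fovy': 57.366723711724504, 'cx': 252.2967902390689, 'cy': 189.01241170128057, 'k1': -0.07652488292649116, 'eye': array([ 58.38992662, 737.54886047, 809.92068098]), 'orientation': array([-2.22418677, -0.01169222, -2.65504839])}
top {'fovy': 43.41350147687722, 'cx': 254.20781298309396, 'cy': 187.40901642642143, 'k1': -0.21106448749826734, 'eye': array([ 249.68490473,  -38.33366324, 1414.59450735]), 'orientation': array([-2.96093072, -0.02964747, -1.54610773])}
0.1 [-3.14003234e+00 -3.26944535e-04  2.65821711e-01] [ 0.06461279  0.0147244  -0.72713031]
```

View pics/top0.png

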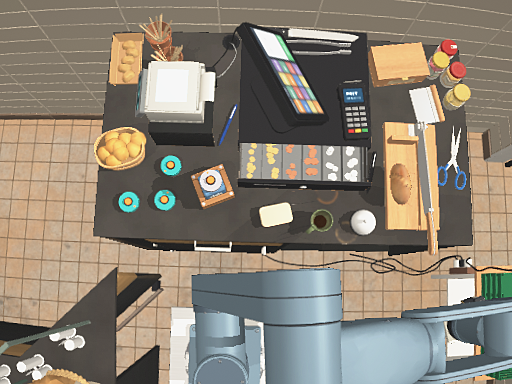

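View pics/side0.png

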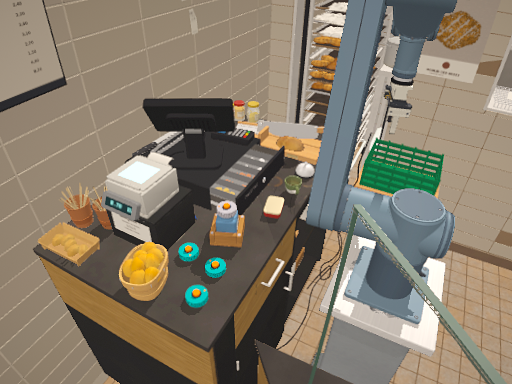

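The jar in its block is at about (211,182) in the top picture and (227,213) in the side picture. The turquoise look-alikes lie to its left. I'll zoom in on both.

```bash
python3 - <<'E'
from h import *
a=load('top0')['img'][155:215,180:245]; b=load('side0')['img'][190:250,200:260]
f=lambda i:cv2.resize(i,(400,400*i.shape[0]//i.shape[1]),interpolation=cv2.INTER_CUBIC)
a,b=f(a),f(b); h=min(len(a),len(b)); cv2.imwrite('pics/z0.png',np.hstack([a[:h],b[:h]]))
for n,z in(('top0',133),):
    d=load(n); hsv=cv2.cvtColor(d['img'],cv2.COLOR_BGR2HSV)
    m=cv2.inRange(hsv,(5,130,150),(22,255,255)); m2=np.zeros_like(m); m2[165:200,195:228]=m[165:200,195:228]
    n_,l,s,c=cv2.connectedComponentsWithStats(m2)
    for i in range(1,n_): print(s[i],c[i],atz(d,c[i],123))
d=load('side0'); print('side',atz(d,(227,205),126), 'top',atz(load('top0'),(211,181),126))
E
```

```text
[207 165  21  26 121] [221.63636364 174.83471074] [518.83033849  19.11125542 123.        ]
[222 165   1   1   1] [222. 165.] [546.42681449  19.15659652 123.        ]
[195 170  11   9  29] [198.51724138 173.89655172] [519.56003767  82.50460673 123.        ]
[207 172   1   2   2] [207.  172.5] [524.15324273  59.42925435 123.        ]
[207 176   7   8  44] [210.09090909 179.36363636] [505.26496887  50.1568544  123.        ]
[195 180  10  20  95] [198.64210526 190.36842105] [473.85151289  80.06159335 123.        ]
[209 192  19   8  74] [220.28378378 196.64864865] [458.34920649  20.54867951 123.        ]
side [498.94558445  51.1720739  126.        ] top [500.20855982  47.28644675 126.        ]
```

View pics/z0.png

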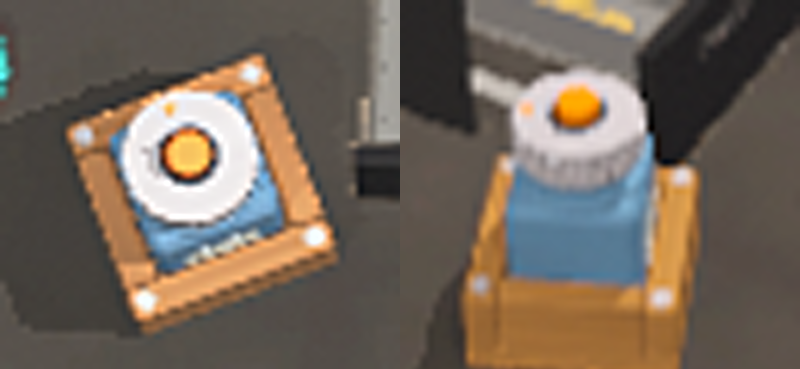

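The crops show the orange button, the cap dot and the block's four white screws. I'll locate these, and check the dot's radius and the heights.

```bash
python3 - <<'E'
from h import *
t,s=load('top0'),load('side0')
T=lambda u,v:(180+u/6.154-.5,155+v/6.154-.5)
S=lambda u,v:(200+(u-400)/6.667-.5,190+v/6.667-.5)
print('button',tri([(t,T(189,153)),(s,S(578,106))]),atz(t,T(189,153),127),atz(s,S(578,106),127))
print('dot',tri([(t,T(169,109)),(s,S(526,110))]),atz(t,T(169,109),120),atz(s,S(526,110),120))
q=[T(83,135),T(250,72),T(315,237),T(146,300)]
P=np.array([atz(t,x,47) for x in q]); print(P.round(1)); print('blk',P.mean(0))
e=np.roll(P,-1,0)-P; print(np.linalg.norm(e,axis=1), (np.arctan2(e[:,1],e[:,0])%(np.pi/2)))
r=[S(480,285),S(661,298),S(681,176),S(505,163)]
P=np.array([atz(s,x,47) for x in r]); print(P.round(1)); print('blk',P.mean(0))
e=np.roll(P,-1,0)-P; print(np.linalg.norm(e,axis=1), (np.arctan2(e[:,1],e[:,0])%(np.pi/2)))
c=atz(t,T(189,153),127);dd=atz(t,T(169,109),120)-c; print(np.hypot(*dd[:2]),np.arctan2(dd[1],dd[0]))
E
```

```text
button [504.43532219  49.4513783  121.2926685 ] [504.48818248  49.55401189 127.        ] [499.45214646  54.93763168 127.        ]
dot [525.45444998  59.69942713 117.78919004] [525.59489019  59.79639057 120.        ] [523.28717568  61.75143609 120.        ]
[[527.5 105.3  47. ]
 [560.1  27.9  47. ]
 [482.1  -5.5  47. ]
 [450.   72.2  47. ]]
blk [504.9302011   49.97142825  47.        ]
[84.07657074 84.86377145 84.07477438 84.23230464] [0.39936821 0.40381182 0.39185707 0.40389462]
[[524.3 106.6  47. ]
 [446.7  73.8  47. ]
 [479.6  -3.8  47. ]
 [560.   29.3  47. ]]
blk [502.64106964  51.46599303  47.        ]
[84.19664697 84.32958786 86.94491365 85.14344096] [0.39962704 0.40116603 0.39082353 0.43339624]
23.46059315791093 0.4517915074319288
```

```bash
python3 - <<'E'
from h import *
o=[np.pi,0,1.07]
print(robot.inverse_kinematics([503.8,50.2,170],o),robot.inverse_kinematics([503.8,50.2,170],[np.pi,0,2.35]))
robot.move_ptp([420,20,230],o); print(robot.current_t(),robot.current_qpos())
robot.move_gripper(0.0)
robot.move_linear([503.8,50.2,150],speed=120)
robot.sleep(0.3)
print(robot.current_t(),robot.current_tcp_pos(),robot.current_contact_force(),robot.current_gripper_width())
a=snap('top','top1')['img'];b=snap('side','side1')['img']
T,S=load('top1'),load('side1'); p=robot.current_tcp_pos(); print(proj(T,p),proj(S,p))
f=lambda i:cv2.resize(i,(400,400),interpolation=cv2.INTER_CUBIC)
cv2.imwrite('pics/z1.png',np.hstack([f(a[140:220,170:250]),f(b[160:240,190:270])]))
E
```

```text
[-1.21315530e-01  2.20003572e-01  1.71075989e+00 -4.44089210e-16
  1.21082920e+00  3.79480797e-01] [-0.12131553  0.22000357  1.71075989  0.          1.2108292  -0.9005192 ]
2.3 [-2.20322026e-01  1.17155319e-02  1.79791141e+00 -2.10076981e-04
  1.33193176e+00  2.81613137e-01]
5.2 [503.82001897  50.0875738  150.43137599] [ 0.63972285 -0.48134169  1.16038037] 0.007533634266858916
[[209.46708717 177.90198317]] [[225.52520883 198.0826241 ]]
```

View pics/z1.png

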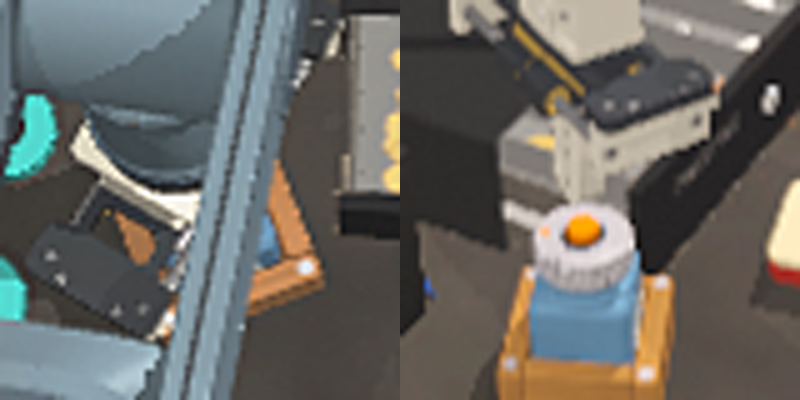

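Seen from the side, the fingertip lines up with the button column (about 226). The rest of the side-camera offset agrees with the top-camera estimate (504.3, 49.7), so I'll press there.

```bash
python3 - <<'E'
from h import *
robot.move_linear([504.3,49.7,134],speed=60); robot.sleep(.2)
f0=robot.current_contact_force(); print(robot.current_tcp_pos(),f0)
for f in (3,14):
    print(f,robot.move_linear([504.3,49.7,114],speed=12,f_stop=f), robot.current_tcp_pos(),robot.current_contact_force()-f0)
robot.sleep(.2); z=robot.current_tcp_pos(); print(z,robot.current_contact_force()-f0,robot.current_t())
E
```

```text
[504.4943605   49.70634143 134.1795522 ] [0.54462499 0.75982696 0.14834513]
3 True [504.32165242  49.67672482 125.72344834] [ 0.26176873 -0.50734765  3.90273063]
14 True [504.37173742  49.68949584 123.4425539 ] [-1.44260035e+00  1.13736840e-03  7.21985030e+00]
[504.36669836  49.70555331 123.41169762] [-2.57351402  0.1040174   7.19649031] 7.4417
```

```bash
python3 - <<'E'
from h import *
for k in range(3):
    p=robot.current_tcp_pos()
    r=robot.move_linear([504.3,49.7,[122.6,122.0,121.4][k]],speed=6,f_stop=20); robot.sleep(.15)
    print(r,robot.current_tcp_pos(),robot.current_contact_force(),robot.current_t())
    if robot.current_contact_force()[2]>16 or r: break
E
```

```text
False [504.38753882  49.7101156  123.35465426] [-1.85667855  0.11899943  9.41254636] 7.8583
False [504.43128163  49.69286544 123.26416874] [-2.93975054  0.74188195 13.60089801] 8.2583
False [504.47974862  49.72590222 123.16251934] [-4.64558347  0.35728052 16.86839981] 8.6583
```

The button is on its stop: z = 123.2, stiff, 17 N. Next, grip the cap and null any sideways force.

```bash
python3 - <<'E'
from h import *
robot.move_linear([504.3,49.7,142],speed=100)
robot.move_gripper(0.9)
r=robot.move_linear([504.3,49.7,94],speed=60,f_stop=10); robot.sleep(.2)
f0=robot.current_contact_force(); print(r,robot.current_tcp_pos(),f0,robot.current_ft_torque(),robot.current_t())
if not r:
    robot.move_gripper(0.0); robot.sleep(.2)
    print(robot.current_gripper_width()*93,robot.current_tcp_pos(),robot.current_contact_force()-f0,robot.current_ft_torque(),robot.current_t())
    d=snap('side','side2')['img'];cv2.imwrite('pics/z2.png',cv2.resize(d[150:260,170:300],(780,660)[:2] if 0 else (709,600),interpolation=cv2.INTER_CUBIC))
E
```

```text
False [504.59518533  49.64607211  94.39826763] [ 0.15477158  0.15644369 -0.16849564] [-0.02570193 -0.05086306 -0.00533724] 11.525
60.11025709490159 [503.67292917  49.9981589   93.96952469] [-4.70212142  2.25691755  5.62344848] [0.40219715 0.76875125 0.01491157] 12.2417
```

View pics/z2.png

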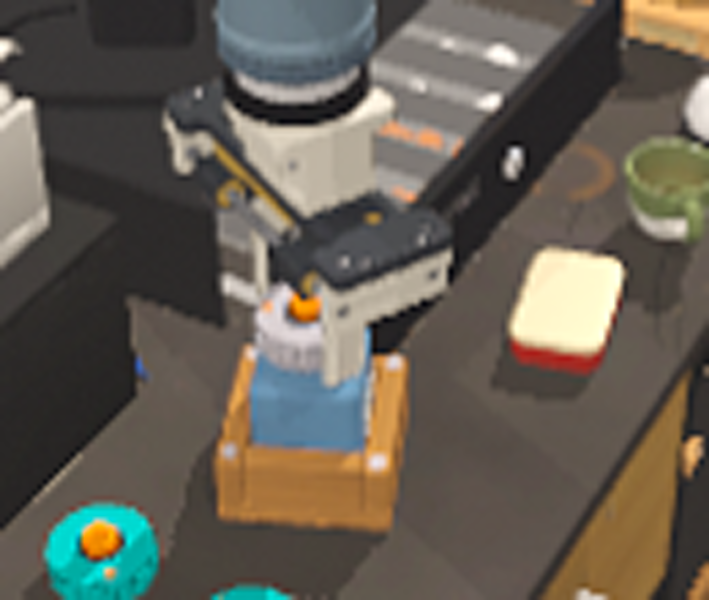

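The cap is gripped at 60.1 mm width. I'll shift about 1 mm to relieve the sideways force, then unscrew in small steps while following the thread's rise.

```bash
python3 - <<'E'
from h import *
c=np.array([503.4,50.2]); z=94.0
robot.move_linear([*c,z],speed=10); robot.sleep(.1)
print(robot.current_tcp_pos(),robot.current_contact_force(),robot.current_ft_torque(),robot.current_t())
for a in (0.15,0.3):
    zz=z+2.5*a/0.9
    robot.move_linear([*c,zz],[np.pi,0,1.07+a],speed=0.8); robot.sleep(.05)
    print(a,robot.current_tcp_pos()[2]-zz,robot.current_eef_rot()[2]-1.07,robot.current_contact_force().round(1),robot.current_ft_torque().round(2),robot.current_gripper_width()*93,robot.current_t())
E
```

```text
[503.4602612   50.14849875  93.92919365] [-3.12620095  1.8016119   0.91215292] [0.15172404 0.39600984 0.03436376] 12.6417
0.15 -0.16657859276200782 0.14702047673538088 [-1.6  0.8 -0.8] [0.15 0.21 0.08] 60.242040831367994 12.9917
0.3 -0.1308257128315944 0.2959635695167344 [-2.   1.1 -2.7] [0.1  0.11 0.05] 60.195079470806284 13.3417
```

```bash
python3 - <<'E'
from h import *
d=snap('side','side3');b=load('side2')
for x in (b,d):
    hsv=cv2.cvtColor(x['img'],cv2.COLOR_BGR2HSV)[195:225,205:250]
    m=cv2.inRange(hsv,(3,70,150),(22,255,255)); n,l,s,c=cv2.connectedComponentsWithStats(m)
    for i in range(1,n): print(s[i][4],c[i]+[205,195])
    print()
f=lambda i:cv2.resize(i['img'][190:240,205:255],(400,400),interpolation=cv2.INTER_CUBIC)
cv2.imwrite('pics/z3.png',np.hstack([f(b),f(d)]))
for a in(0.42,0.72): print(proj(d,[503.5+23.5*np.cos(a),50.1+23.5*np.sin(a),120]))
print(robot.current_contact_force(),robot.current_ft_torque(),robot.current_joint_efforts())
E
```

```text
2 [226.  201.5]
24 [225.66666667 205.875     ]
4 [218.5 205.5]
34 [214.05882353 219.32352941]
54 [240.72222222 219.87037037]

4 [233.25 199.75]
36 [226.08333333 205.08333333]
2 [218.5 207. ]
36 [214.13888889 219.38888889]
56 [240.625      219.82142857]

[[218.29730576 205.44380593]]
[[218.31386475 206.93547313]]
[-1.3797827   1.060621   -1.04467334] [0.09732203 0.05287481 0.01899643] [-4.83043659e-01 -4.26750469e+01 -2.51017177e+01 -1.34040434e-01
 -3.50765325e-01  2.14416644e-02]
```

View pics/z3.png

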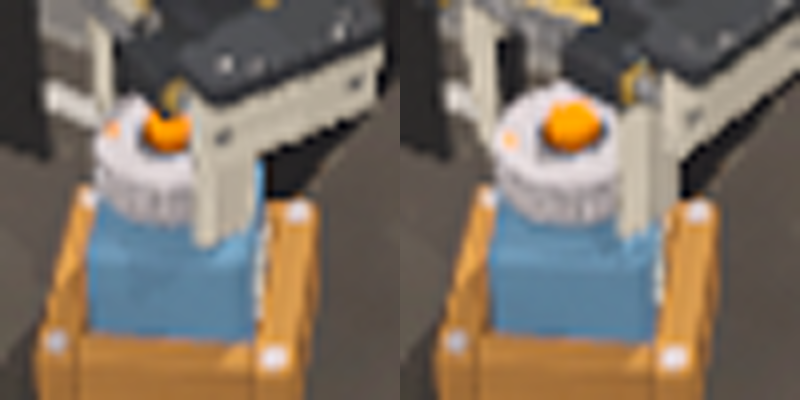

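The dot moved from (218.5,205.5) to (218.5,207.0), as predicted for 0.3 rad. The cap is turning without slip. I'll continue to about 1.28 rad.

```bash
python3 - <<'E'
from h import *
c=np.array([503.4,50.2]); z=93.7
for a in (0.45,0.6,0.75,0.9,1.05,1.15,1.28):
    zz=z+2.5*min(a/0.9,1)
    p=robot.current_tcp_pos()
    robot.move_linear([*c,zz],[np.pi,0,1.07+a],speed=0.8); 
    print(a,robot.current_tcp_pos()[2]-zz,(robot.current_eef_rot()[2]-1.07).round(3),robot.current_contact_force().round(1),robot.current_ft_torque().round(2),robot.current_t())
robot.sleep(.2);print(robot.current_contact_force().round(1),robot.current_ft_torque().round(2),robot.current_gripper_width()*93)
d=snap('side','side4')
f=lambda i:cv2.resize(i['img'][180:250,200:270],(600,600),interpolation=cv2.INTER_CUBIC)
cv2.imwrite('pics/z4.png',f(d))
for a in(1.5,1.7,1.9): print((proj(d,[503.5+23.5*np.cos(a),50.1+23.5*np.sin(a),122.5])-[200,180])*8.57)
E
```

```text
0.45 0.12035599681843223 0.446 [-2.4  1.2 -0.2] [0.14 0.13 0.02] 13.6917
0.6 0.30701858634776613 0.595 [-1.4  3.   0.3] [ 0.19 -0.05  0.1 ] 13.9917
0.75 0.3295054909399653 0.744 [0.3 2.  1.8] [ 0.29 -0.26  0.05] 14.2917
0.9 0.5279776353685293 0.894 [-0.4  1.1  4.9] [ 0.18 -0.15  0.12] 14.5917
1.05 0.799454156596795 1.045 [-1.1  0.4  6.4] [ 0.12 -0.04  0.09] 14.8917
1.15 0.7540044675273236 1.145 [-1.5  0.2  8.1] [0.22 0.01 0.09] 15.1417
1.28 0.7754523925778329 1.275 [-1.8  0.6  6.8] [ 0.16 -0.02  0.09] 15.425
[-1.6  0.6  7.1] [0.17 0.01 0.1 ] 60.40732476068196
[[183.29437927 252.59488389]]
[[194.95163793 256.59725812]]
[[207.7463643 258.9678888]]
```

View pics/z4.png

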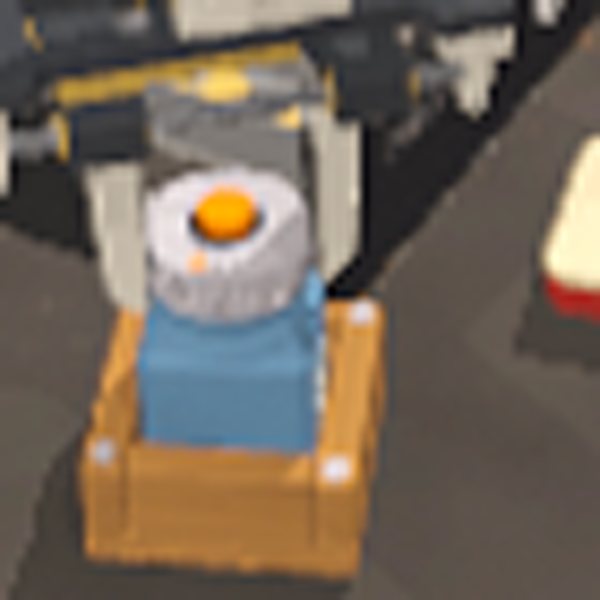

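The dot is at (198,263) in the crop, where it should be for about 1.7 rad. The upward push is the seal. Now a slow lift, checking the force to be sure the jar stays.

```bash
python3 - <<'E'
from h import *
c=[503.4,50.2]
for z in (98,100,103):
    r=robot.move_linear([*c,z],speed=10,f_stop=14); robot.sleep(.1); F=robot.current_contact_force(); print(z,r,F.round(1),robot.current_t())
if F[2]>-4 and not r:
    robot.move_linear([*c,135],speed=30); robot.sleep(.2)
    print(robot.current_tcp_pos(),robot.current_eef_rot(),robot.current_contact_force().round(1),robot.current_t())
d=snap('side','side5')
f=lambda i:cv2.resize(i['img'][170:250,190:270],(600,600),interpolation=cv2.INTER_CUBIC)
cv2.imwrite('pics/z5.png',f(d))
E
```

```text
98 False [-0.3 -1.5  1.8] 16.1083
100 False [-0.4 -0.3 -0.6] 16.5583
103 False [ 0.3  1.5 -1.7] 17.1083
[503.29109211  50.22761576 134.83126263] [-3.14136483e+00 -3.00419800e-04  2.34997643e+00] [-0.2  0.  -0.8] 18.525
```

View pics/z5.png

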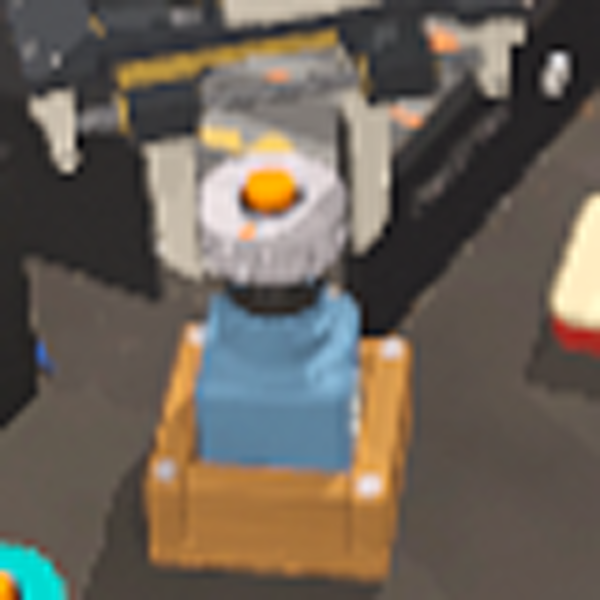

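The cap is off and the black seal and open neck are visible below it. The jar is still seated in the block, and the load is about 1 N, i.e. the cap alone. A bit higher, then a final check.

```bash
python3 - <<'E'
from h import *
robot.move_linear([503.4,50.2,146],speed=30); robot.sleep(.4)
print(robot.current_tcp_pos(),robot.current_eef_rot(),robot.current_contact_force().round(1),robot.current_gripper_width()*93,robot.current_t())
d=snap('side','side6'); cv2.imwrite('pics/z6.png',cv2.resize(d['img'][120:270,170:370],(800,600),interpolation=cv2.INTER_CUBIC))
E
```

```text
[503.34300622  50.19978234 145.9154043 ] [-3.14148061e+00 -1.34685534e-04  2.35001006e+00] [-0.6 -0.4 -0.6] 60.44842935351123 19.4917
```

View pics/z6.png

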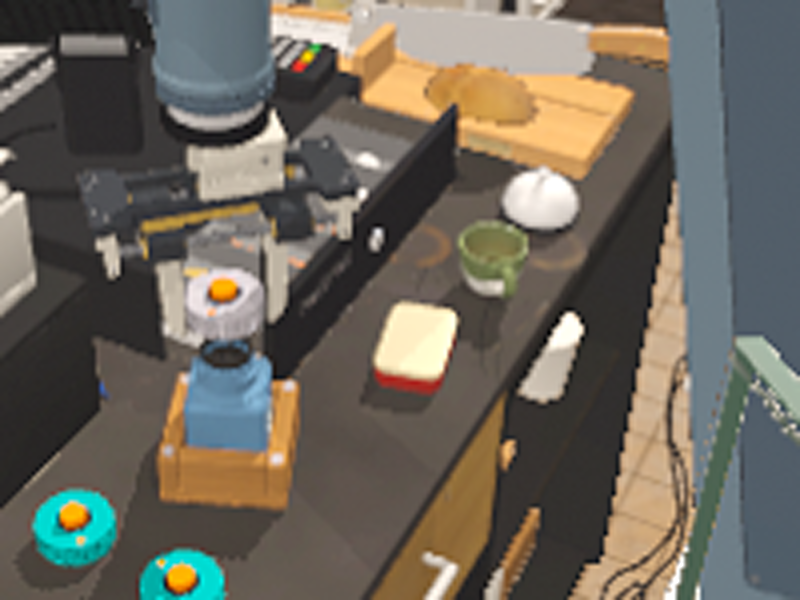

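The cap sits level in the gripper at (223,305), clear of the open mouth at (228,352). The jar is seated, and the tin, cup and bell look undisturbed.

```bash
python3 -c "
from bench import robot
robot.hand_in(); print(robot.current_t())"
```

```text
the job is handed in; nothing more can be done
the job is handed in; nothing more can be done
```

The jar is open, and I handed the job in at about 19.5 s with the cap held level in the gripper above the mouth. The hand-in gives no verdict.

- **Vent button:** I pressed it first, down to its stop. The force rose stiffly to 17 N at z ≈ 123.2 mm, where the stop should be at about 123 mm.
- **Unscrewing:** I gripped the cap at 60 mm width and turned it about 1.28 rad anticlockwise, following the thread's rise. The orange dot in the side pictures moved as predicted, so the cap did not slip in the gripper.
- **Lift:** Once lifted, the load was about 1 N or less, which is the cap alone. The cap's rim is now an estimated 38 mm above the mouth, and the tool is vertical to within 0.001 rad.
- **Surroundings:** The last side picture shows the jar seated in its block. The bell, cup, tin and turquoise look-alikes seem undisturbed; I judged this by eye.

**Checks that disagreed:**
- The two cameras differed by 2–7 mm on the block and button. The fingertip seen against the button favoured the top camera, and the grip showed that estimate was about 1 mm off.
- The measured turning moment was only about 0.1 N m, below the stated 0.3–0.6 N m. I relied on the dot and the clean lift instead.

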